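# Load a shin tube into the drilling jig and snap the keeper flap over it

### The job

Lay the steel shin tube (the one with the blue clamp block) in the two V-saddles of the jig, blue block towards the grey stop wall, then slide it along the saddles, gently and by feel, until the blue block bears on the black buffer of the stop wall. Then tip the orange keeper flap over past its snap point so that it springs fully shut over the tube in front of the block, never forcing jig, tube or flap. Leave the spare black tube and the red cup where they are.

Things in the scene. Friction and masses are not known exactly. Their poses are not given: they have to be found in the camera images.
- pylon_center (a point): Tube to load: steel, round, 30 mm across, along its own y, about 0.32 kg. Blue square clamp block (44 x 44, 14 mm thick) at the +y end, like black cap at -y; 230 mm overall. Point: middle of the axis, 22 mm up as it lies on its square ends; end faces 115 mm away, bare tube to 101 mm. At the start its blue end points roughly along the jig's +y.
- spare_center (a point): Bystander: a black tube with red square ends, same size and same kind of point as the tube to load. It lies in one of the same two places on the bench; leave it there.
- jig: Jig, fixed. Origin on the bench under the seated tube's axis; y along the tube to the stop wall, z up. Base plate 12 mm high, x -60 to 60, y -100 to 145 mm. Two aluminium V-saddles at y -85 to -65 and 15 to 35, x -24 to 24, tops 57 mm high, only plate between. Seated, tube axis at x 0, 60 mm high. Lay it in with its middle at y about -50 (block then just past the second saddle), then slide it on.
- stop_mid (a point): Face of the black buffer on the grey stop wall, on the tube axis, IF the head were mid-set (jig y 110, 60 mm high; jig axes). Wall (86 mm high), buffer, hinge post and flap are one head, clamped up to 12 mm either way of this along y; not measured: feel for it. Buffer yields 1 mm per 7 N, rigid after 1.5. Tube slides at 2 to 5 N; 3 to 8 N more seats it, then middle 114 to 115 mm short of this face.
- hinge_mid (a point): Middle of the flap's hinge axis if mid-set (jig x -38, y 73.5, 79.5 mm high; jig axes; really up to 12 mm either way along y). Axis along y, on a grey post. Flap: orange plate with black edge, 66 mm long from the hinge, 4 thick, 40 wide along y. Shut, it lies 2.5 mm over the bare tube, 2 mm short of a home block; a block farther from home is caught under it and the tube gets levered askew.
- flap (a joint): Flap angle, rad. 0: open, leaning 30 deg past upright to the jig's -x (edge at x -71, 137 mm high). 2.094: shut, level over the tube. Over-centre spring, snap point 1.05; hardest at the stops (0.17 N m, about 4.5 N at 38 mm from the hinge), lightly damped. Shut it from its -x side, e.g. closed fingertips 33 mm above the hinge moving slowly along jig +x by 60 to 100 mm, under 15 N.
- redcup: Bystander: a small red open cup, 68 mm across, 60 mm high. Origin: centre of its underside.
Not all that is in view belongs to the job. Of the things that look like the part that bears pylon_center, the largest one is meant.

How it is judged:
By the outcome, as a careful person would: the job done as asked, in the order asked, and still so for the second after the job is handed in, with the robot touching nothing.
It also fails if it takes over 67 s, if anything falls off the work surface, if the arm or the gripper's body presses on something with over 40 N, if the wrist force passes 120 N, or if a joint passes its speed limit or range.

### The arm

A 6-joint arm with a two-finger parallel gripper is mounted at the origin on the work surface. World frame = base frame: x ahead of the robot, y to its left, z up, the work surface at z = 0. Lengths are in m, angles in rad, forces in N, time in s.
With the tool pointing down it reaches from about 0.275 to 0.75 m from the base axis. Payload 10.2 kg.
Tool frame: the origin (TCP) lies midway between the tips of the shut fingers; the grasp point (between the pads) lies 19 mm behind it (env.hold_point_z is the distance from the TCP to the grasp point, in m); x points along the fingers, z is the direction in which the jaws open and shut, and the axes are right-handed (so a half turn about x gives the same grasp; the last joint's range is limited). The gripper opens to 85 mm and grips with 20 to 120 N. Pads are 22 mm wide; open, the fingers measure 114 mm over their backs; the gripper's body (76 mm by 85 mm) begins 54 mm behind the grasp point. The pads swing forward as they close: fully open they stand 13 mm farther back than shut.
Start: joints at [-1.495, 0.313, 1.498, -0, 1.331, -0.223], TCP at [0.155, -0.502, 0.231] pointing down, gripper open.
Joint ranges: [-2.94, 2.94], [-0.97, 2.17], [0.19, 2.56], [-1.23, 4.37], [0.02, 3.11], [-2.88, 2.88]. Speed limits (rad/s): [2.39, 2.39, 3.01, 3.14, 3.14, 3.14].

### API

Orientations are given as a unit quaternion [x, y, z, w].
In Python, from bench import env, kinematics, monitor, eyes, job gives the robot as it stands. The module is installed in compiled form; this text tells all that it offers. Calls block until the motion is done:
- env.reach(position, orientation): joint-space move of the TCP to a pose.
- env.movel(position, velocity=0.15, frame=None, guard=None): straight line of the TCP; frame=None keeps the orientation; velocity is the mean speed in m/s. With guard (N) it stops when the force on the tool has changed by that much, and returns True; else False.
- env.set_joints(angles): joint-space move.
- env.release() and env.close_gripper(effort=None): open the fingers fully, or close them until they stop; effort is the grip in N (None keeps the last).
- env.hold(seconds).
- kinematics.ik(position, orientation): joint angles nearest the present ones, or None.
- monitor.sense(): the state.
- eyes.grab_frame(name): name is "scene" or "top" or "wrist"; returns a dict with "frame" (420x560x3 uint8, red, green, blue), "mtx" (3x3 intrinsics, pixels), "view" (4x4, takes a point from world to camera coordinates). Camera axes: x right, y down, z forward; pixel columns grow to the right and rows downward; lengths in m; the calibration is good to about 2 mm. A picture is of the moment at which its call begins. There is no depth.
A pose or a line that the arm cannot do raises env.MotionError and nothing moves.
- job.hand_in(): hands the job in, once; it reports no verdict.
The state is a dict: "clock": time; "joints": joint angles; "qvel": joint speeds; "joint_efforts": joint torques, N m; "position": TCP position; "ee_rot": TCP orientation; "contact_force": force on the tool from outside, world axes, zero at the start; "ft_torque": the same for the moment, N m; "finger_gap": opening from 0.0 (shut) to 1.0 (fully open).
Only numpy, scipy, OpenCV 4.12 (cv2) and the standard library are available. Lean on these libraries where they do the work, as an engineer would, in place of code of your own. Each camera call takes 0.05 s, during which the arm holds its last target.

## Working session

There is one attempt and no reset: what is moved stays moved. The work goes in short steps, each a Python script; the robot and the scene stay as the last script left them, time stands still between calls to the robot, and variables do not carry over. Pictures are saved under pics/ and viewed, and the job is handed in when it is done.

```bash
mkdir -p pics; ls
python3 - <<'E'
from bench import env, kinematics, monitor, eyes, job
import cv2
s=monitor.sense(); print(s['clock'],s['position'],s['ee_rot'],s['contact_force'],s['finger_gap'],env.hold_point_z)
for n in ('scene','top','wrist'):
    f=eyes.grab_frame(n); cv2.imwrite(f'pics/a_{n}.png',f['frame'][:,:,::-1]); print(n,f['mtx'].tolist(),f['view'].round(4).tolist())
E
```

```text
pics
0.0 [ 0.1545162  -0.50147786  0.23072508] [ 0.42035219  0.56915233 -0.41966567  0.56855113] [ 0.04760477  0.21644425 -0.91150114] 0.9999717525051515 0.0187
scene [[378.8918942160823, 0.0, 277.7828883986668], [0.0, 378.8918942160823, 207.83937982191975], [0.0, 0.0, 1.0]] [[0.8286, 0.5598, 0.0001, -0.3734], [0.4685, -0.6934, -0.5474, -0.1992], [-0.3064, 0.4536, -0.8369, 1.1213], [0.0, 0.0, 0.0, 1.0]]
top [[461.11334746584697, 0.0, 275.6993892669239], [0.0, 461.11334746584697, 211.26373176096962], [0.0, 0.0, 1.0]] [[0.0343, -0.9994, -0.0028, -0.0289], [-0.9793, -0.0331, -0.1999, 0.4665], [0.1996, 0.0096, -0.9798, 1.4577], [0.0, 0.0, 0.0, 1.0]]
wrist [[348.3176953880735, 0.0, 275.24879783979065], [0.0, 348.3176953880735, 211.58048480195058], [0.0, 0.0, 1.0]] [[0.294, -0.9558, -0.0004, -0.5254], [-0.903, -0.2779, 0.3276, -0.0419], [-0.3132, -0.0959, -0.9448, 0.381], [0.0, 0.0, 0.0, 1.0]]
```

View pics/a_scene.png

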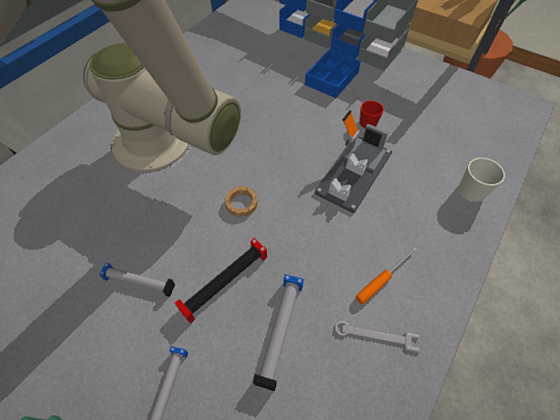

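View pics/a_top.png

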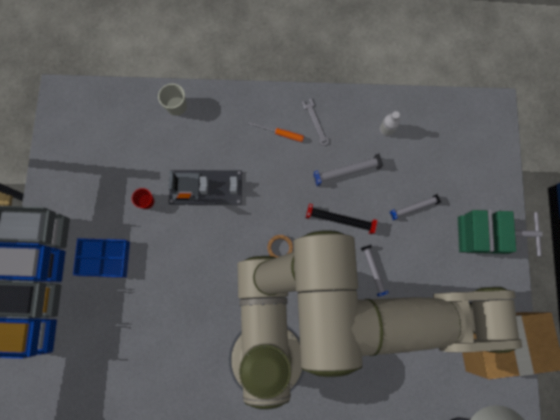

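View pics/a_wrist.png

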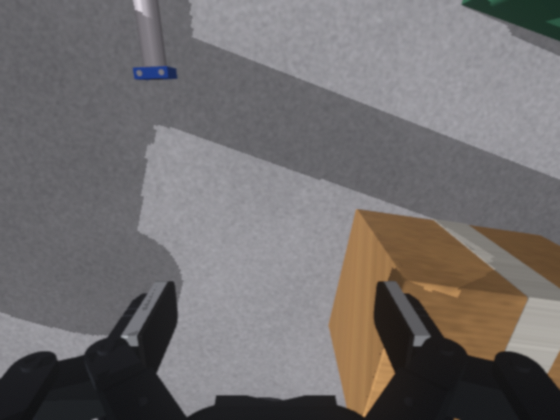

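The scene picture shows the steel tube (blue end 293,283; black cap 265,381), the jig around (355,170) with its orange flap at (350,125), the cup at (371,112) and the spare tube. The top picture shows the tube from (318,178) to (377,163), the jig from x 172–242 and y 171–205 with the stop wall to the left (+y). The wrist picture shows only a small decoy tube. I'll take rough positions from the top view first.

```bash
cat > h.py <<'E'
import numpy as np, cv2
from bench import env, kinematics, monitor, eyes, job
from scipy.spatial.transform import Rotation as R
def cast(f,uv,z):
    uv=np.atleast_2d(np.asarray(uv,float)); K=f['mtx'];V=f['view']
    d=(np.linalg.inv(K)@np.c_[uv,np.ones(len(uv))].T).T@V[:3,:3]
    c=-V[:3,:3].T@V[:3,3]
    t=(z-c[2])/d[:,2]
    return c+t[:,None]*d
def proj(f,p):
    p=np.atleast_2d(p); q=p@f['view'][:3,:3].T+f['view'][:3,3]; q=q@f['mtx'].T
    return q[:,:2]/q[:,2:]
def blobs(f,lo,hi,amin=8):
    hsv=cv2.cvtColor(f['frame'],cv2.COLOR_RGB2HSV)
    m=cv2.inRange(hsv,np.array(lo),np.array(hi))
    n,l,st,c=cv2.connectedComponentsWithStats(m)
    return [(st[i,4],c[i].round(1).tolist(),st[i,:4].tolist()) for i in range(1,n) if st[i,4]>=amin],l
def save(f,n,crop=None,k=1):
    a=f['frame'][:,:,::-1]
    if crop: x0,y0,x1,y1=crop; a=a[y0:y1,x0:x1]
    cv2.imwrite('pics/'+n,cv2.resize(a,None,fx=k,fy=k,interpolation=cv2.INTER_CUBIC))
E
python3 - <<'E'
from h import *
f=eyes.grab_frame('top')
print('tube ends', cast(f,[[318,178],[377,163]],.03).round(3).tolist())
print('spare', cast(f,[[310,211],[373,227]],.03).round(3).tolist())
print('jig corners',cast(f,[[172,171],[242,171],[242,205],[170,205]],.012).round(3).tolist())
print('cup',cast(f,[[143,199]],.06).round(3))
save(f,'b_top.png',(130,120,400,260),2.9)
s=eyes.grab_frame('scene'); save(s,'b_scene.png',(220,80,430,230),3.8)
E
```

```text
tube ends [[0.589, -0.151, 0.03], [0.648, -0.348, 0.03]]
spare [[0.475, -0.126, 0.03], [0.429, -0.333, 0.03]]
jig corners [[0.602, 0.345, 0.012], [0.61, 0.107, 0.012], [0.492, 0.101, 0.012], [0.484, 0.342, 0.012]]
cup [[0.491 0.42  0.06 ]]
```

View pics/b_top.png

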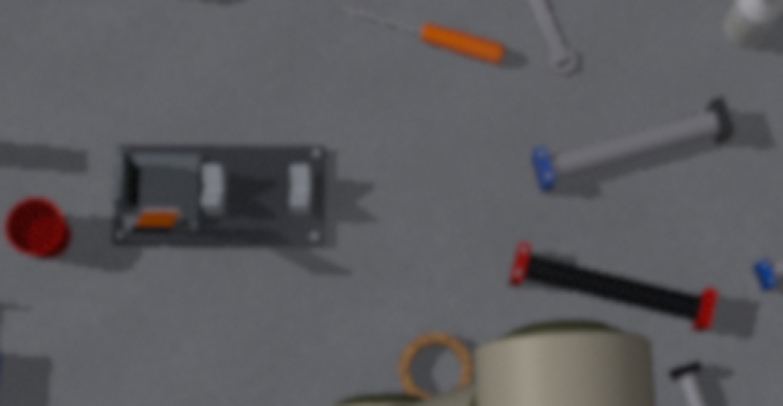

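View pics/b_scene.png

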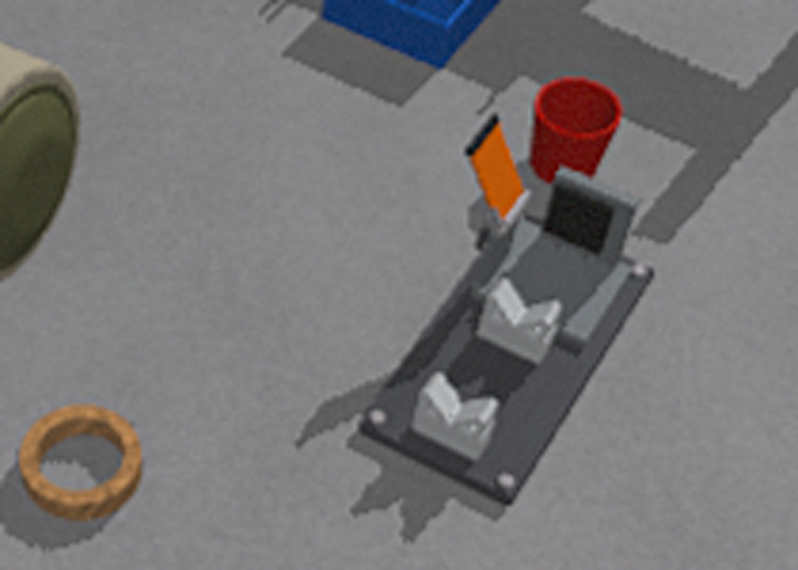

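Rough sizes match the text: tube ends about 206 mm apart between cap centres, and the jig plate about 240 × 118 mm. Next I'll look closer with the wrist camera over the tube and the jig.

Run:
```python
from h import *
f=eyes.grab_frame('wrist'); s=monitor.sense()
Rt=R.from_quat(s['ee_rot']).as_matrix(); V=f['view']; c=-V[:3,:3].T@V[:3,3]
print('tool R',Rt.round(3).tolist()); print('cam pos tool',Rt.T@(c-s['position'])); print('cam axes in tool',(Rt.T@V[:3,:3].T).round(3).tolist())
def down(yaw_z): # jaw axis direction angle
    z=np.array([np.cos(yaw_z),np.sin(yaw_z),0]); x=np.array([0,0,-1.]); y=np.cross(z,x)
    return R.from_matrix(np.c_[x,y,z]).as_quat()
for a in (16.7,196.7,0,180):
    q=down(np.radians(a))
    for p in ([.62,-.25,.25],[.60,-.25,.005],[.55,.19,.25],[.55,.19,.043],[.55,.08,.05]):
        j=kinematics.ik(p,q); print(a,p,None if j is None else np.round(j,2).tolist(), 'ydir',R.from_quat(q).as_matrix()[:,1].round(2))
```

```text
tool R [[0.0, 0.956, 0.294], [0.0, 0.294, -0.956], [-1.0, 0.0, -0.0]]
cam pos tool [-0.14262694  0.08503861  0.00059997]
cam axes in tool [[-0.001, -0.328, 0.945], [-0.0, -0.945, -0.328], [1.0, -0.001, 0.0]]
16.7 [0.62, -0.25, 0.25] [-0.56, 0.64, 0.95, -0.0, 1.55, -0.85] ydir [-0.29  0.96  0.  ]
16.7 [0.6, -0.25, 0.005] [-0.57, 0.82, 1.3, -0.0, 1.02, -0.87] ydir [-0.29  0.96  0.  ]
16.7 [0.55, 0.19, 0.25] [0.13, 0.43, 1.29, -0.0, 1.43, -0.16] ydir [-0.29  0.96  0.  ]
16.7 [0.55, 0.19, 0.043] [0.13, 0.64, 1.52, -0.0, 0.98, -0.16] ydir [-0.29  0.96  0.  ]
16.7 [0.55, 0.08, 0.05] [-0.07, 0.58, 1.6, -0.0, 0.95, -0.36] ydir [-0.29  0.96  0.  ]
196.7 [0.62, -0.25, 0.25] [-0.56, 0.64, 0.95, -0.0, 1.55, 2.29] ydir [ 0.29 -0.96  0.  ]
196.7 [0.6, -0.25, 0.005] [-0.57, 0.82, 1.3, -0.0, 1.02, 2.28] ydir [ 0.29 -0.96  0.  ]
196.7 [0.55, 0.19, 0.25] None ydir [ 0.29 -0.96  0.  ]
196.7 [0.55, 0.19, 0.043] None ydir [ 0.29 -0.96  0.  ]
196.7 [0.55, 0.08, 0.05] [-0.07, 0.58, 1.6, -0.0, 0.95, 2.78] ydir [ 0.29 -0.96  0.  ]
0 [0.62, -0.25, 0.25] [-0.56, 0.64, 0.95, -0.0, 1.55, -0.56] ydir [0. 1. 0.]
0 [0.6, -0.25, 0.005] [-0.57, 0.82, 1.3, -0.0, 1.02, -0.57] ydir [0. 1. 0.]
0 [0.55, 0.19, 0.25] [0.13, 0.43, 1.29, -0.0, 1.43, 0.13] ydir [0. 1. 0.]
0 [0.55, 0.19, 0.043] [0.13, 0.64, 1.52, -0.0, 0.98, 0.13] ydir [0. 1. 0.]
0 [0.55, 0.08, 0.05] [-0.07, 0.58, 1.6, -0.0, 0.95, -0.07] ydir [0. 1. 0.]
180 [0.62, -0.25, 0.25] [-0.56, 0.64, 0.95, -0.0, 1.55, 2.58] ydir [-0. -1.  0.]
180 [0.6, -0.25, 0.005] [-0.57, 0.82, 1.3, -0.0, 1.02, 2.57] ydir [-0. -1.  0.]
180 [0.55, 0.19, 0.25] None ydir [-0. -1.  0.]
180 [0.55, 0.19, 0.043] None ydir [-0. -1.  0.]
180 [0.55, 0.08, 0.05] None ydir [-0. -1.  0.]
```

```bash
cat >> h.py <<'E'
def down(deg):
    a=np.radians(deg); z=np.array([np.cos(a),np.sin(a),0]); x=np.array([0,0,-1.]); y=np.cross(z,x)
    return R.from_matrix(np.c_[x,y,z]).as_quat()
import pickle
def keep(f,n): pickle.dump(f,open('pics/'+n+'.pkl','wb')); save(f,n+'.png')
def load(n): return pickle.load(open('pics/'+n+'.pkl','rb'))
E
python3 - <<'E'
from h import *
env.reach([.55,.20,.30],down(-2)); keep(eyes.grab_frame('wrist'),'w_jig'); keep(eyes.grab_frame('top'),'t2'); keep(eyes.grab_frame('scene'),'s2')
env.reach([.62,-.22,.27],down(16.7)); keep(eyes.grab_frame('wrist'),'w_tube')
print(monitor.sense()['clock'])
E
```

```text
4.9167
```

View pics/w_jig.png

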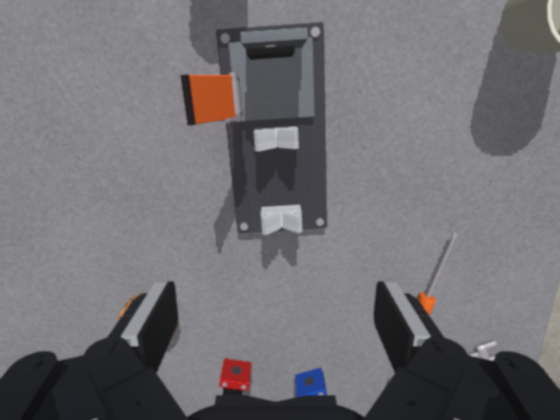

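View pics/w_tube.png

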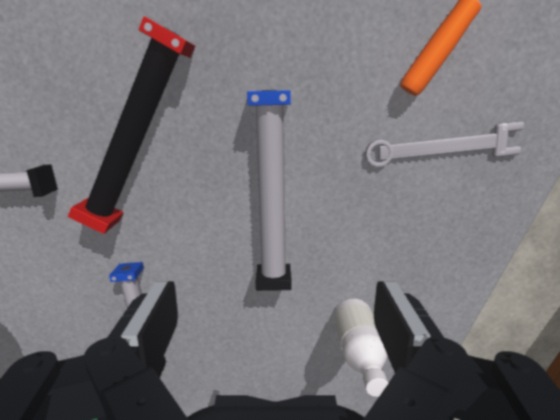

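The jig picture shows the plate corners near (217,30), (323,23), (327,228) and (238,234), the saddle tops at (276,138) and (281,218), and the flap at (210,99). The tube picture shows the blue block at (269,97) and the black cap at (274,276). Now I'll zoom in for accurate measurements.

Run:
```python
from h import *
f=load('w_jig'); save(f,'z_jig.png',(180,10,360,250),2.45*1)
g=load('w_tube'); 
b,l=blobs(g,(105,120,50),(130,255,255),50); print('blue',b)
hsv=cv2.cvtColor(g['frame'],cv2.COLOR_RGB2HSV)
i=max(range(len(b)),key=lambda i:b[i][0])
save(g,'z_tube.png',(230,80,310,300),2.7)
for r in range(120,260,20):
    row=cv2.cvtColor(g['frame'],cv2.COLOR_RGB2GRAY)[r,240:305]; print(r,row.tolist())
```

```text
blue [(np.int32(517), [268.3, 97.5], [247, 90, 44, 16]), (np.int32(425), [126.3, 271.6], [109, 262, 34, 20])]
120 [108, 98, 93, 92, 92, 94, 93, 92, 92, 92, 93, 93, 93, 93, 93, 91, 87, 91, 100, 110, 118, 125, 130, 135, 139, 143, 146, 149, 152, 156, 156, 157, 158, 158, 157, 156, 156, 154, 152, 147, 137, 118, 103, 108, 124, 133, 133, 133, 134, 137, 141, 143, 142, 139, 139, 139, 139, 137, 136, 136, 137, 140, 140, 139, 138]
140 [94, 92, 91, 89, 89, 90, 93, 95, 94, 92, 91, 90, 92, 94, 96, 96, 92, 89, 94, 105, 114, 119, 127, 131, 136, 140, 144, 148, 150, 154, 155, 156, 157, 158, 157, 157, 156, 155, 152, 149, 144, 138, 129, 124, 128, 134, 136, 134, 133, 134, 134, 135, 135, 136, 137, 138, 136, 134, 132, 132, 132, 132, 133, 134, 135]
160 [137, 138, 137, 135, 136, 133, 129, 122, 110, 98, 94, 94, 94, 95, 95, 95, 92, 89, 89, 97, 107, 116, 124, 129, 133, 138, 142, 146, 150, 152, 154, 156, 156, 158, 158, 156, 156, 156, 154, 151, 146, 140, 132, 123, 124, 130, 134, 134, 137, 136, 135, 134, 133, 134, 137, 137, 138, 137, 138, 138, 138, 138, 137, 139, 138]
180 [138, 137, 133, 131, 132, 133, 135, 130, 12
[... 534 characters left out ...]
39, 140, 139, 136, 137, 139, 141, 141, 141, 140, 139, 139]
220 [138, 138, 137, 137, 138, 140, 142, 140, 137, 129, 117, 105, 100, 98, 95, 93, 94, 94, 94, 91, 91, 97, 108, 118, 124, 130, 135, 139, 143, 147, 150, 153, 155, 156, 158, 158, 158, 157, 156, 154, 151, 146, 139, 130, 126, 132, 138, 141, 142, 142, 141, 138, 139, 140, 140, 138, 136, 136, 138, 138, 137, 137, 136, 138, 139]
240 [135, 136, 138, 139, 139, 138, 137, 137, 136, 132, 125, 113, 103, 99, 98, 98, 97, 98, 96, 94, 89, 91, 100, 111, 119, 125, 132, 137, 141, 145, 149, 153, 154, 156, 156, 156, 158, 157, 156, 154, 152, 147, 142, 133, 126, 128, 132, 135, 136, 138, 138, 140, 139, 139, 138, 137, 137, 137, 138, 138, 138, 138, 137, 136, 136]
```

View pics/z_jig.png

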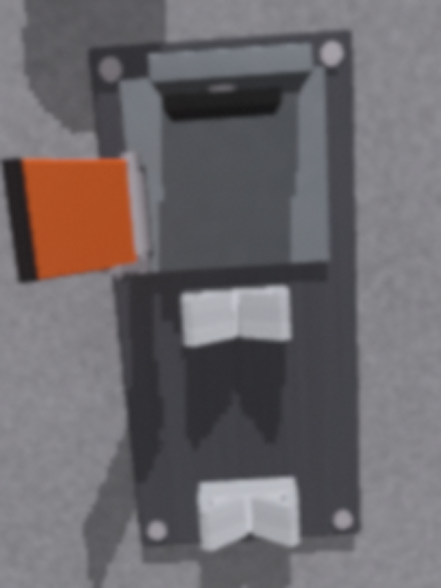

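View pics/z_tube.png

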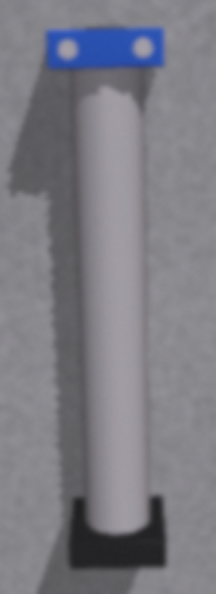

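Run:
```python
from h import *
f=load('w_jig'); g=load('w_tube')
z=lambda p:np.array(p)/2.45+[180,10]
C=cast(f,z([[90,47],[350,30],[360,532],[140,543]]),.012)[:,:2]; print('corners',C.round(4).tolist())
for i in range(4): print(np.linalg.norm(C[i]-C[(i+1)%4]).round(4))
mod=np.array([[-60,145],[60,145],[60,-100],[-60,-100]])/1e3
def fit(M,C):
    A,B=M-M.mean(0),C-C.mean(0); th=np.arctan2((A[:,0]*B[:,1]-A[:,1]*B[:,0]).sum(),(A*B).sum()); r=np.array([[np.cos(th),-np.sin(th)],[np.sin(th),np.cos(th)]])
    return th,r,C.mean(0)-r@M.mean(0)
th,r,o=fit(mod,C); print('jig',np.degrees(th),o,'res',((mod@r.T+o-C)*1e3).round(1).tolist())
sad=cast(f,z([[181,295],[289,287],[198,484],[294,478]]),.057)[:,:2]
print('saddle far corners in jig',((sad-o)@r*1e3).round(1).tolist())
v=cast(f,z([[237,291],[246,481]]),.04)[:,:2];print('V bottoms jig',((v-o)@r*1e3).round(1).tolist())
# tube
m=cast(g,[[269.2,120],[272.8,240]],.022)[:,:2]; d=(m[0]-m[1])/np.linalg.norm(m[0]-m[1]); print('tube dir deg from +y',np.degrees(np.arctan2(-d[0],d[1])))
e=cast(g,[[269,90.5],[273.7,290]],.044)[:,:2]; print('ends',e.round(4).tolist(),np.linalg.norm(e[0]-e[1]), 'mid',e.mean(0))
n=np.array([-d[1],d[0]]); print('offset of mid from axis line',(e.mean(0)-m[0])@n)
for nme,zz in(('blue',.044),):
    pass
# top view triangulated checks
t=load('t2'); print('proj in top of mid ends', proj(t,np.c_[e,[.044]*2]).round(1).tolist(), proj(t,np.c_[C,[.012]*4]).round(1).tolist())
save(t,'z_t2.png',(150,140,400,240),3.2)
```

```text
corners [[0.4915, 0.3498], [0.6089, 0.3523], [0.6164, 0.1093], [0.4966, 0.1072]]
0.1174
0.2431
0.1198
0.2426
jig 1.4092084433005059 [0.55389504 0.20716268] res [[-1.2, 0.9], [1.4, 1.3], [-0.0, -0.6], [-0.2, -1.5]]
saddle far corners in jig [[-23.7, 36.8], [24.1, 37.3], [-22.8, -51.7], [23.0, -51.5]]
V bottoms jig [[1.1, 35.2], [0.1, -57.2]]
tube dir deg from +y 18.182724063367356
ends [[0.5906, -0.1402], [0.6608, -0.3586]] 0.22934625786089266 mid [ 0.62570044 -0.24939811]
offset of mid from axis line -0.0003816137455706453
proj in top of mid ends [[315.3, 176.3], [380.9, 158.2]] [[167.9, 202.7], [170.0, 169.1], [241.3, 169.2], [240.2, 203.6]]
```

View pics/z_t2.png

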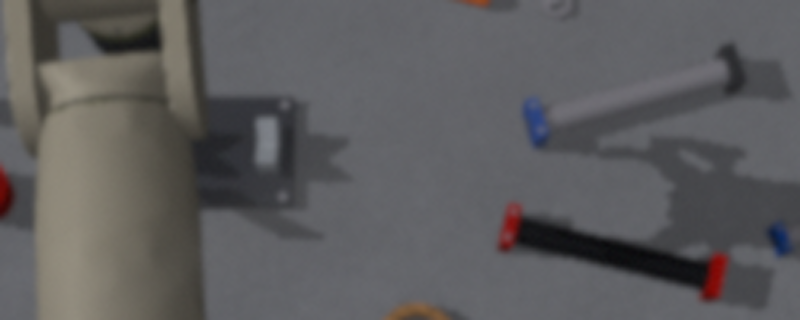

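The tube measures 229 mm against the stated 230, and the jig plate 118 × 243 against 120 × 245, with fit residuals within 1.5 mm. Grasping now.

Run:
```python
from h import *
q=down(18.0); x,y=.6211,-.2351
env.reach([x,y,.09],q)
print(env.movel([x,y,.006],.08,guard=8)); print(monitor.sense()['position'])
env.close_gripper(50); s=monitor.sense(); print(s['finger_gap'],s['position'],s['contact_force'])
print(env.movel([x,y,.05],.06)); s=monitor.sense(); print(s['finger_gap'],s['contact_force'],s['ft_torque'])
env.movel([x,y,.17],.15)
keep(eyes.grab_frame('wrist'),'w_held'); print(monitor.sense()['clock'])
```

```text
False
[ 0.6214436  -0.23529283  0.0066862 ]
0.3318484175070792 [ 0.62115214 -0.23518143  0.00634824] [-1.71908075  0.4511223   3.70965914]
False
0.3372848189880301 [-0.60647389  0.10135771 -3.2667812 ] [ 0.06530852 -0.06113583 -0.06160452]
9.3083
```

View pics/w_held.png

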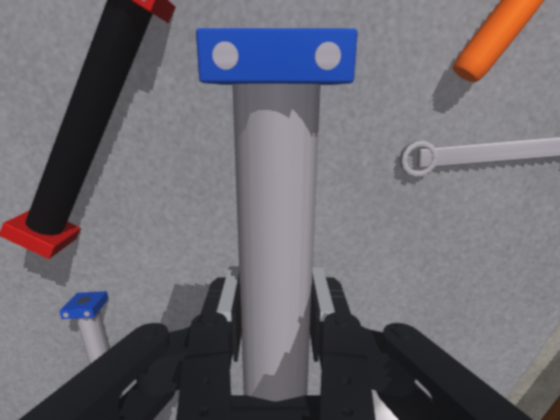

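The tube is held straight between the pads, with the block centred at (277,55). I'll measure how it sits in the hand, then carry it over.

Run:
```python
from h import *
f=load('w_held'); s=monitor.sense(); p=np.array(s['position']); Rt=R.from_quat(s['ee_rot']).as_matrix()
az=p[2]+.0155
e=cast(f,[[276.5,28.5],[277,80]],az+.022); print(((e-p)@Rt*1e3).round(1).tolist())
f2=load('w_jig'); z=lambda p:np.array(p)/2.45+[180,10]
th=np.radians(1.35); r=np.array([[np.cos(th),-np.sin(th)],[np.sin(th),np.cos(th)]]); o=np.array([.5539,.2072])
sad=cast(f2,z([[185,345],[290,338],[205,549],[298,543]]),.057)[:,:2]; print(((sad-o)@r*1e3).round(1).tolist())
# flap hinge: knuckle strip, edge corners in wrist at known heights
fe=cast(f2,z([[4,160],[20,281]]),.137)[:,:2]; print('flap edge corners jig',((fe-o)@r*1e3).round(1).tolist())
hi=cast(f2,z([[128,157],[138,262]]),.0795)[:,:2]; print('hinge corners jig',((hi-o)@r*1e3).round(1).tolist())
bf=cast(f2,z([[170,122],[278,114]]),.038)[:,:2]; wl=cast(f2,z([[152,80],[306,74]]),.086)[:,:2]; print('buffer low?',((bf-o)@r*1e3).round(1).tolist(),'wall near top',((wl-o)@r*1e3).round(1).tolist())
```

```text
[[-37.3, 99.9, 0.8], [-37.3, 86.8, 0.9]]
[[-23.7, 14.6], [23.7, 14.9], [-21.8, -85.4], [23.8, -85.0]]
flap edge corners jig [[-73.9, 92.4], [-74.2, 53.0]]
hinge corners jig [[-38.9, 93.6], [-38.9, 53.3]]
buffer low? [[-23.9, 108.7], [23.2, 109.0]] wall near top [[-26.4, 119.8], [31.8, 118.4]]
```

The saddle edges come out at y 14.7 and −85.2 (15 and −85 expected), the grip is 15 mm from the tube's middle, and the head looks close to mid-set. Laying it in.

```bash
cat >> h.py <<'E'
TH=np.radians(1.35); RJ=np.array([[np.cos(TH),-np.sin(TH)],[np.sin(TH),np.cos(TH)]]); OJ=np.array([.5539,.2072])
def J(x,y,z): 
    p=OJ+RJ@np.array([x,y])/1e3; return [p[0],p[1],z/1e3]
def inJ(p): return np.r_[(np.array(p[:2])-OJ)@RJ*1e3,p[2]*1e3]
E
python3 - <<'E'
from h import *
q=down(np.degrees(TH))
env.reach(J(0,-35,170),q); print(env.movel(J(0,-35,60),.12,guard=8))
env.hold(.3); s=monitor.sense(); print(inJ(s['position']),s['contact_force'])
keep(eyes.grab_frame('wrist'),'w_pre'); keep(eyes.grab_frame('scene'),'s_pre')
print(env.movel(J(0,-35,42.5),.025,guard=3)); s=monitor.sense(); print(inJ(s['position']),s['contact_force'],s['ft_torque'],s['clock'])
keep(eyes.grab_frame('scene'),'s_low'); save(load('s_low'),'z_low.png',(280,80,430,230),4)
E
```

```text
False
[  0.13858356 -34.97878443  60.33984208] [ 0.51082931 -0.95925716 -2.99798029]
True
[ -0.48826335 -35.04051654  44.65373822] [-0.21106255  0.32659575  0.87199181] [0.06992134 0.1038493  0.04837286] 12.8833
```

View pics/w_pre.png

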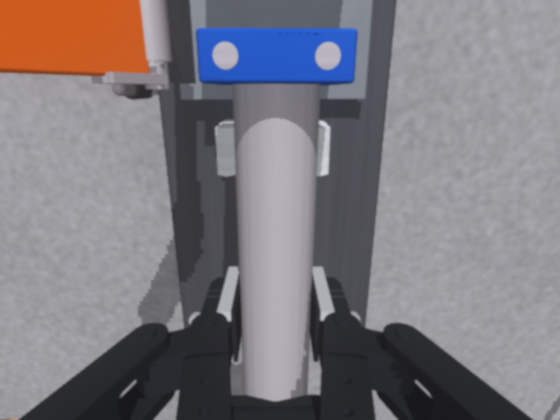

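View pics/z_low.png

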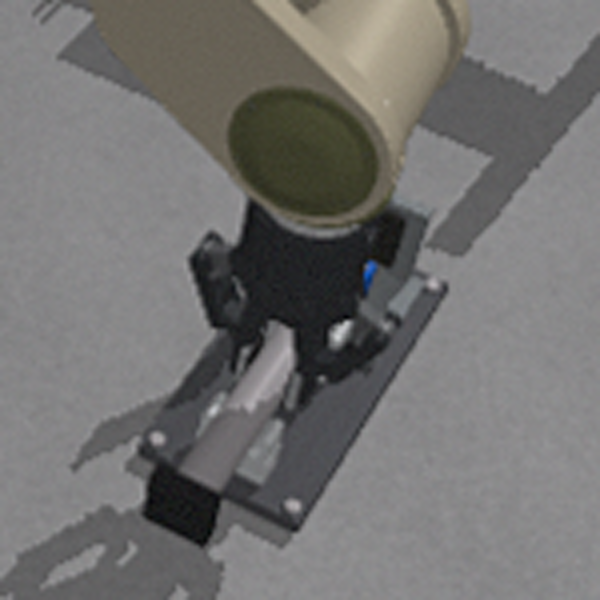

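Contact came at TCP z 44.65 mm (44.3 predicted), so the tube is down in both saddles. I'll release, close the fingers and move behind the black cap.

Run:
```python
from h import *
env.release(); 
env.movel(J(0,-35,150),.15,guard=8); env.close_gripper(30)
keep(eyes.grab_frame('wrist'),'w_laid')
q=down(np.degrees(TH))
env.reach(J(0,-195,130),q); env.movel(J(0,-195,49),.12,guard=8); env.hold(.2)
s=monitor.sense(); print(inJ(s['position']),s['contact_force'],s['clock'],s['finger_gap'])
keep(eyes.grab_frame('wrist'),'w_behind'); keep(eyes.grab_frame('top'),'t_behind')
```

```text
[   0.35596528 -195.0364739    49.68236339] [-0.376511    0.46861413 -0.26697413] 16.9083 -0.0023389218747120848
```

View pics/w_laid.png

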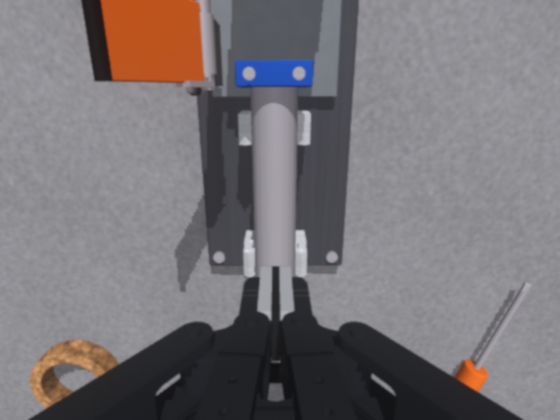

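View pics/w_behind.png

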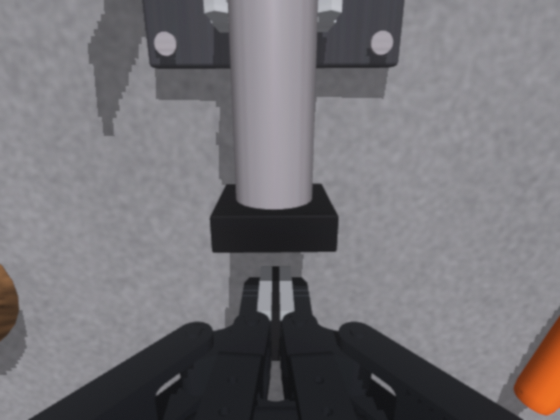

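The tube lies straight in both saddles. In w_laid the block is at (274,73), just past the second saddle; in w_behind the fingers are centred behind the cap (edge at row 250). Now I'll push gently, watching the force.

```bash
cat >> h.py <<'E'
def fy(n=4,dt=.03):
    v=[]
    for _ in range(n):
        env.hold(dt); v.append(RJ.T@np.array(monitor.sense()['contact_force'][:2]))
    return -np.mean(v,0)[1]
E
python3 - <<'E'
from h import *
f0=fy(); print('base',f0)
for y in (-185,-177,-170,-160,-150):
    g=env.movel(J(0,y,49),.025,guard=9); s=monitor.sense()
    print(y,g,inJ(s['position']).round(2),(-(RJ.T@np.array(s['contact_force'][:2])).round(2)),s['clock'])
    if g: break
print('rest',fy())
E
```

```text
base 0.17444923243357496
-185 False [-1.0000e-02 -1.8488e+02  4.8980e+01] [ 0.07 -0.83] 17.6917
-177 False [-1.0000e-02 -1.7686e+02  4.8990e+01] [0.66 0.59] 18.1583
-170 False [-1.0000e-02 -1.6975e+02  4.9000e+01] [-0.46  0.62] 18.5917
-160 False [  -0.   -159.57   48.99] [0.2 0.8] 19.1417
-150 False [  -0.   -149.62   49.  ] [-0.23 -0.39] 19.6917
rest 0.3547043674865198
```

Run:
```python
from h import *
keep(eyes.grab_frame('wrist'),'w_p1'); f=eyes.grab_frame('scene'); save(f,'s_p1.png',(260,80,440,250),4)
```

```text
(no output)
```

View pics/w_p1.png

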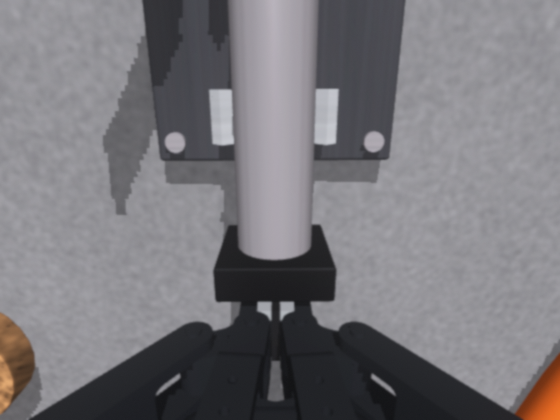

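View pics/s_p1.png

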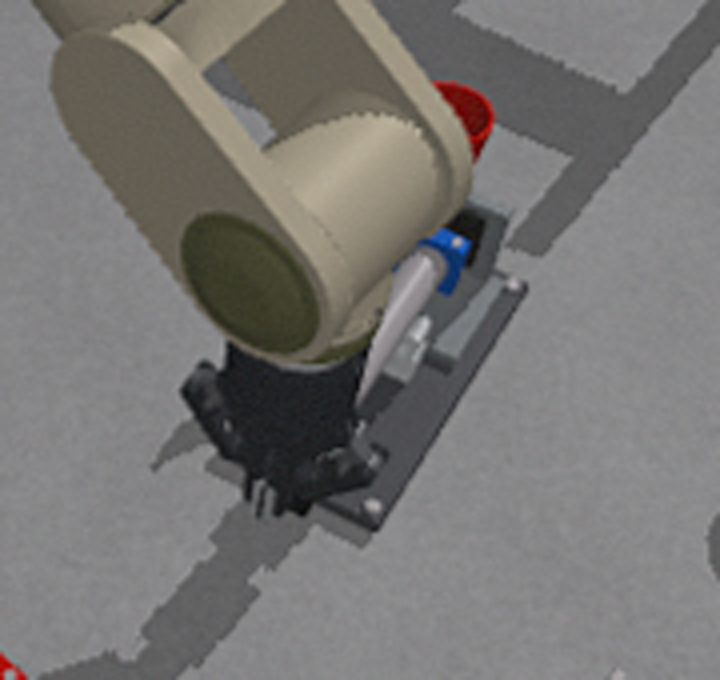

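Run:
```python
from h import *
for n,r in(('w_behind',250),('w_p1',300)):
    print(n,inJ(cast(load(n),[[275,r]],.082)[0]).round(1))
```

```text
w_behind [   0.8 -163.4   82. ]
w_p1 [   0.5 -138.1   82. ]
```

The tube has slid 25 mm with the cap end now at y −138, and the force stayed low. I'll creep on under an 8 N guard.

Run:
```python
from h import *
y=-149.6
while y<-112:
    y+=3
    g=env.movel(J(0,y,49),.012,guard=8); s=monitor.sense()
    print(round(y,1),g,inJ(s['position']).round(2),(-(RJ.T@np.array(s['contact_force'][:2])).round(2)),round(s['clock'],2))
    if g: break
print('rest',fy(), inJ(monitor.sense()['position']))
keep(eyes.grab_frame('wrist'),'w_p2'); f=eyes.grab_frame('scene'); save(f,'s_p2.png',(260,80,440,250),4)
```

```text
-146.6 False [ 1.000e-02 -1.466e+02  4.899e+01] [-0.98  2.15] 20.36
-143.6 False [ 1.000e-02 -1.434e+02  4.902e+01] [1.09 1.23] 20.76
-140.6 False [  -0.   -140.41   49.01] [0.31 0.86] 21.16
-137.6 False [-1.0000e-02 -1.3739e+02  4.9000e+01] [0.3  1.92] 21.56
-134.6 False [-4.0000e-02 -1.3441e+02  4.8990e+01] [1.17 1.71] 21.96
-131.6 False [-2.0000e-02 -1.3139e+02  4.8980e+01] [0.44 2.14] 22.36
-128.6 True [-1.2000e-01 -1.3011e+02  4.8850e+01] [0.04 1.85] 22.62
rest 1.151131557860032 [  -0.23084333 -130.20658913   48.6481602 ]
```

View pics/s_p2.png

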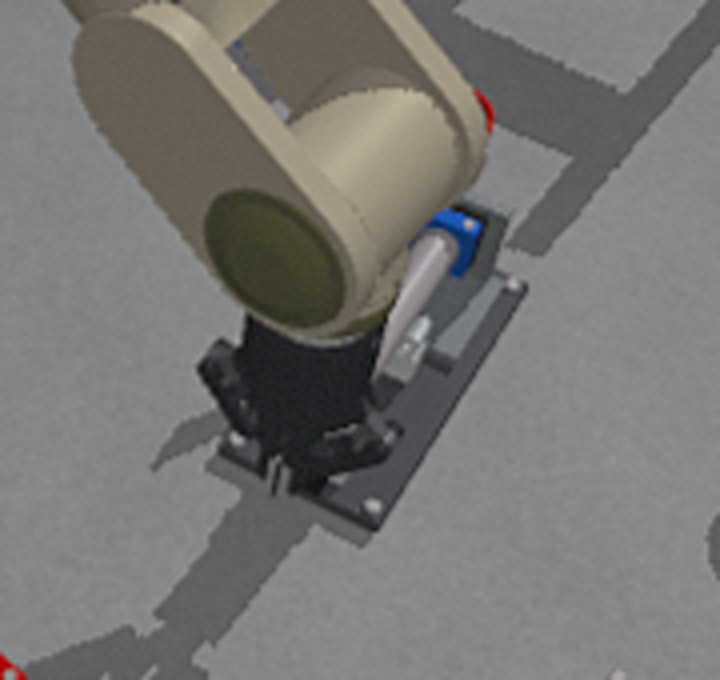

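View pics/w_p2.png

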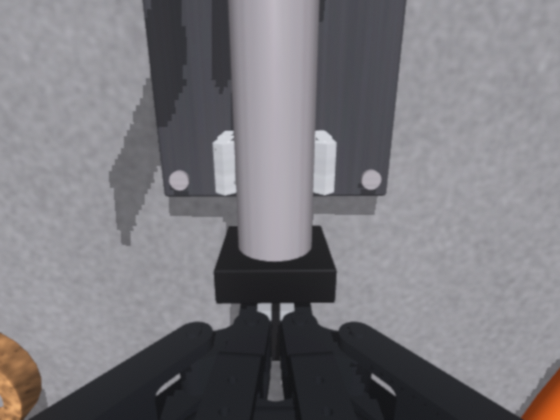

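The guard tripped at TCP y −130.1, putting the block face at about 111.4, near where the buffer looked to be (about 109). A second gentle push should confirm it's the buffer and not a friction spike.

Run:
```python
from h import *
p=inJ(monitor.sense()['position']); y=p[1]
for i in range(8):
    y+=.25
    g=env.movel(J(0,y,49),.008,guard=7); s=monitor.sense(); a=-(RJ.T@np.array(s['contact_force'][:2]))
    r=fy(3,.03)
    print(round(y,2),g,inJ(s['position']).round(2),a.round(2),'held',round(r,2),round(s['clock'],2))
    if g or r>7.5: break
```

```text
-130.05 False [  -0.23 -130.34   48.73] [0.96 4.8 ] held 5.05 23.11
-129.8 False [  -0.17 -130.18   48.83] [0.76 6.08] held 6.25 23.46
-129.55 False [-1.3000e-01 -1.3008e+02  4.8860e+01] [0.02 6.91] held 6.84 23.81
-129.3 False [  -0.14 -129.96   48.85] [1.54 7.6 ] held 7.72 24.16
```

Each 0.12 mm of motion adds about 1 N, roughly the buffer's 7 N/mm. The held force is 7.7 N against about 2 N sliding, so the block is seated. I'll back off, check from above, and get ready for the flap.

Run:
```python
from h import *
q=down(np.degrees(TH))
env.movel(J(0,-150,49),.08); env.movel(J(0,-150,190),.2)
env.reach(J(-60,20,190),q); keep(eyes.grab_frame('wrist'),'w_home')
env.reach(J(-118,74,190),q); env.movel(J(-118,74,112),.12,guard=6); env.hold(.2)
s=monitor.sense(); print(inJ(s['position']),s['contact_force'],s['clock'])
keep(eyes.grab_frame('wrist'),'w_flap0'); f=eyes.grab_frame('scene'); save(f,'s_flap0.png',(260,60,440,210),4)
```

```text
[-117.65522483   74.07239644  112.63453056] [0.01426732 0.32852521 0.1221074 ] 27.7417
```

View pics/w_home.png

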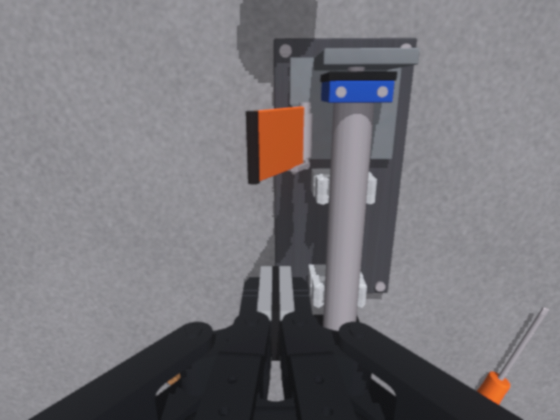

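View pics/w_flap0.png

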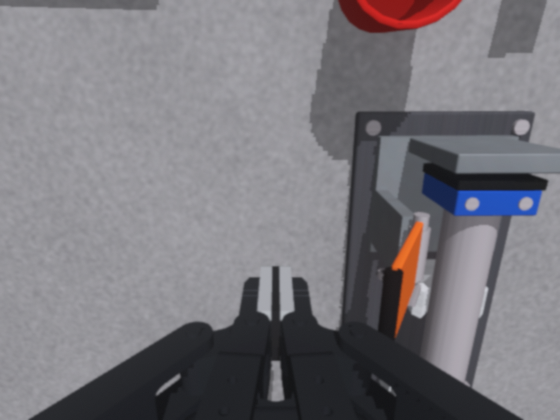

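View pics/s_flap0.png

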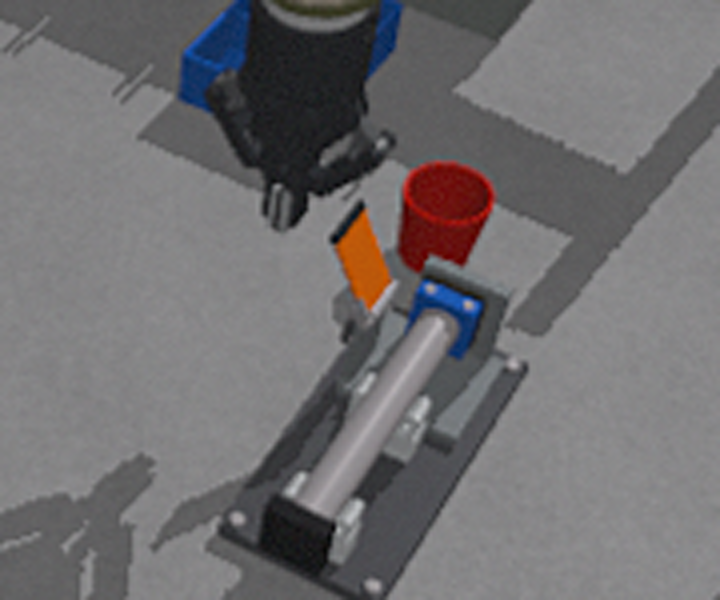

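The block bears on the buffer with no visible gap (w_home at 357,88). The fingers at (275,300) in w_flap0 are clear on the −x side of the flap, so I'll push it over slowly.

Run:
```python
from h import *
for x in (-95,-80,-65,-50,-40,-30,-20,-10):
    g=env.movel(J(x,74,112),.04,guard=11); s=monitor.sense(); print(x,g,inJ(s['position']).round(1),(RJ.T@np.array(s['contact_force'][:2])).round(2),round(s['contact_force'][2],2),round(s['clock'],2))
    if g: break
f=eyes.grab_frame('scene'); save(f,'s_flap1.png',(260,60,440,210),4); keep(eyes.grab_frame('wrist'),'w_flap1')
```

```text
-95 False [-95.1  74.  111.9] [0.32 1.51] -0.38 28.57
-80 False [-80.2  74.1 112. ] [-3.87  0.84] 3.42 29.09
-65 False [-65.   73.9 111.8] [-2.3   0.41] 1.58 29.62
-50 False [-49.8  73.9 111.9] [-1.9  -0.11] 1.37 30.14
-40 False [-39.5  73.9 112. ] [ 0.21 -0.43] 0.15 30.54
-30 False [-29.6  74.  112. ] [0.57 0.55] 0.17 30.94
-20 False [-19.8  74.  111.9] [-0.68  0.14] 0.79 31.34
-10 False [ -9.9  74.  111.9] [0.16 0.14] -0.16 31.74
```

View pics/s_flap1.png

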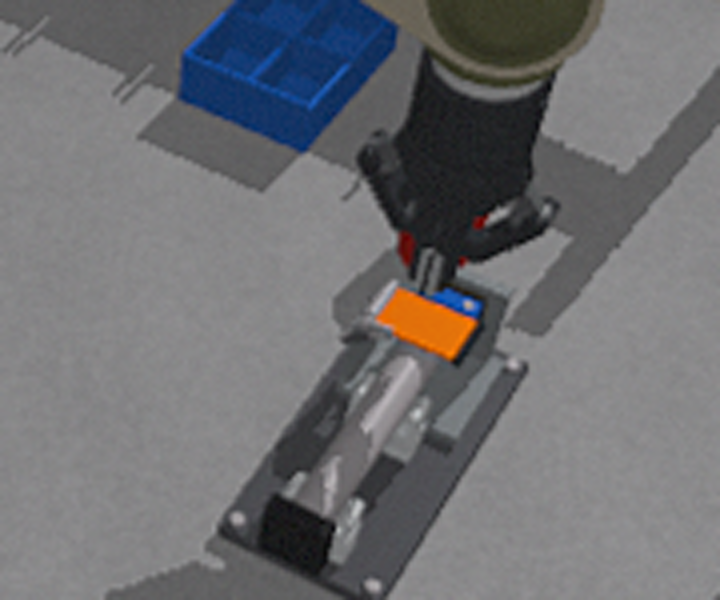

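View pics/w_flap1.png

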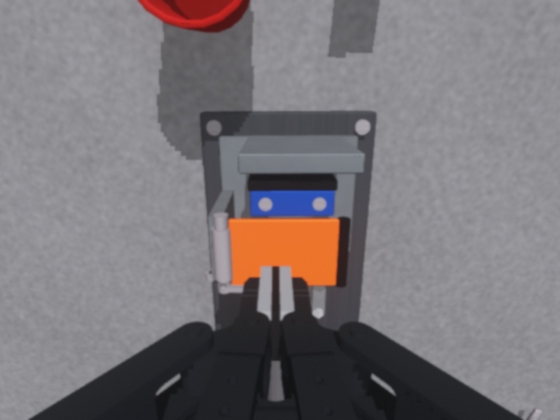

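The flap sprang over and looks level over the tube in front of the block (w_flap1: flap 231–349 × 218–287, block at row 204). I'll retreat upwards and check with a clear view.

Run:
```python
from h import *
env.movel(J(-10,74,230),.15); env.reach(J(0,-10,270),down(np.degrees(TH))); env.hold(.3)
f=eyes.grab_frame('wrist'); keep(f,'w_end'); save(f,'z_end.png',(180,20,380,260),2.4)
print(monitor.sense()['clock'],monitor.sense()['contact_force'])
t=eyes.grab_frame('scene'); save(t,'s_end.png',(260,60,440,210),4)
```

```text
33.5833 [-0.14145905  0.43518969 -0.67561022]
```

View pics/z_end.png

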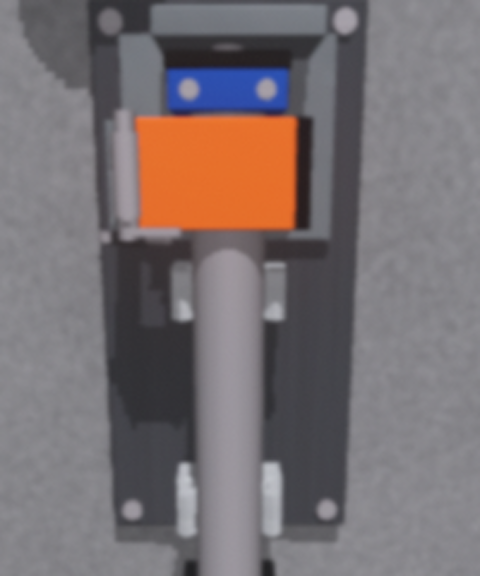

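View pics/s_end.png

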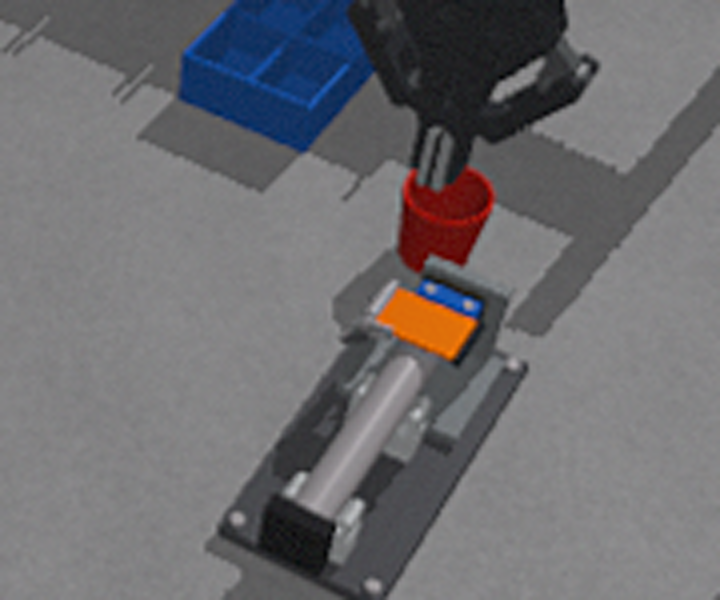

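Run:
```python
from h import *
f=load('w_end'); z=lambda p:np.array(p)/2.4+[180,20]
for n,p,h in(('block far',(227,68),.082),('block near',(227,110),.082),('flap far',(217,116),.0815),('flap near',(217,229),.0815),('flap tip',(311,170),.0815),('flap hinge side',(137,170),.0815)):
    print(n,inJ(cast(f,[z(p)],h)[0]).round(1))
job.hand_in(); print(monitor.sense()['clock'])
```

```text
block far [ -0.6 109.2  82. ]
block near [-0.5 95.3 82. ]
flap far [-4.2 93.2 81.5]
flap near [-4.4 53.3 81.5]
flap tip [30.8 74.6 81.5]
flap hinge side [-34.2  74.5  81.5]
the job is handed in; nothing more can be done
the job is handed in; nothing more can be done
```

The steel tube is seated against the buffer with the flap shut over it, and the job is handed in at about 34 s on the robot's clock. The spare tube and the red cup were not touched.

- **Laying in:** I gripped the tube 15 mm from its middle towards the blue end and lowered it into both saddles. It touched down 0.4 mm from the predicted height.
- **Sliding home:** I pushed the black cap end with closed fingertips until the force rose at the buffer's stiffness. The held push was 7.7 N against about 2 N for sliding, so the seating force was about 5.7 N.
- **Flap:** I tipped it from its −x side at about 4 N at most, and it snapped over.

**Last checks:** The final picture shows the flap level over the bare tube, with its tip at x 31 mm (about 28 expected). It sits about 2 mm short of the block, as stated for a home block. The tube is straight in the saddles and the wrist force is near zero.

**Disagreement:** By feel the block face was at y 111.5 mm, but the last picture puts it at 109.2 mm. That is about the camera's 2 mm tolerance. Because the flap clears the block by 2 mm, I take the block as home.

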